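# Set the slab roller's thickness dial to the red line

### The job

The slab roller is set too thick for today's tiles: with a fingertip against the side of the dial's upright handle, push the dial gently round clockwise until its white index line lines up with the red line on the scale ring, then take the finger away. Do not grip the handle, and leave everything lying on the roller and the table where it is.

Things in the scene. Friction and masses are not known exactly. Their poses are not given: they have to be found in the camera images.
- slab_roller: the blue tabletop slab roller (fixed to the table). Origin on the table exactly below the dial's axis, which is vertical; its x axis is the feed direction (along the 500 mm long, 290 mm wide plywood bed, bed top at 50 mm), its y axis runs along the bridge. The bridge over the roller is 104 mm (x) by 420 mm (y), top 185 mm above the table; a crank sticks out on the -y side to 340 mm from the origin, up to 185 mm high
- dial (a joint): angle of the thickness dial about its vertical axis, rad: 0 when the index line points along the slab roller's x axis, growing anticlockwise seen from above; stops at -1.2 and 3.2. It starts between 1.0 and 2.2, so clockwise (decreasing) leads to the red line. Stiff: about 0.12 N m to turn (2 to 3 N at the handle), and stays where it is left. The roller gap changes 12 mm a turn
- handle (a point): middle of the dial's upright grey round handle: a cylinder 20 mm in diameter and 36 mm high (this point is half-way up), fixed on the dial 46 mm from the dial's axis, exactly opposite the index line. Its top is 240 mm above the table. The dial is a flat black disc 120 mm in diameter with its top 201 mm above the table, and a steel hub nut 32 mm wide with a screw end in its centre, standing 11 mm higher. Nothing else stands above the disc
- index_tip (a point): outer end of the white index line (4.5 mm wide) on the black dial, 61 mm from the dial's axis
- red_line (a point): inner end of the red line (5 mm wide, 24 mm long, radial) on the white scale ring, 61 mm from the dial's axis, at the same height as index_tip: the two points coincide when the lines meet. The flat ring (62 to 87 mm from the axis, top 197 mm above the table, 36 division lines, the others black and thinner) does not turn with the dial; a small clamp screw on it, opposite the red line, stands 10 mm proud. The red line lies within 0.5 rad of the slab roller's x axis
- rib: flat wooden shaping rib 55 x 85 x 7 mm lying on the bridge beside the dial; origin at its underside
- jar: small blue glazed jar with white lid, 42 mm wide, 48 mm high, standing on the bridge on the other side of the dial; origin at its underside
- tile: red-brown fired test tile 85 x 85 x 12 mm lying on the plywood bed; origin at its underside
- clay_block: rounded brown clay block 60 x 95 x 50 mm on the grey work board left of the roller; origin at its underside
- scissors: black scissors, 200 mm long, 10 mm high, flat on the table; origin at the pivot, on the underside
- modelling_stick: thin wooden modelling stick, 200 mm long, 8 mm high, flat on the table; origin near its middle, on the underside
- clay_bird: little brown clay bird, 42 mm wide, 39 mm high, on the table; origin at its underside

How it is judged:
By the outcome, as a careful person would: the job done as asked, in the order asked, and still so for the second after the job is handed in, with the robot touching nothing.
It also fails if it takes over 35 s, if anything falls off the work surface, if the arm or the gripper's body presses on something with over 40 N, if the wrist force passes 120 N, or if a joint passes its speed limit or range.

### The arm

A 7-joint arm with a two-finger parallel gripper is mounted at the origin on the work surface. World frame = base frame: x ahead of the robot, y to its left, z up, the work surface at z = 0. Lengths are in m, angles in rad, forces in N, time in s.
With the tool pointing down it reaches from about 0.425 to 0.875 m from the base axis. Payload 8.4 kg.
Tool frame: the origin (TCP) lies on the mounting face of the last link; the fingertips stand 173 mm ahead of it and the grasp point (between the pads) lies 155 mm ahead of it; x points along the fingers, z is the direction in which the jaws open and shut, and the axes are right-handed (so a half turn about x gives the same grasp; the last joint's range is limited). The gripper opens to 85 mm and grips with 20 to 120 N. Pads are 22 mm wide; open, the fingers measure 114 mm over their backs; the gripper's body (76 mm by 85 mm) begins 54 mm behind the grasp point. The pads swing forward as they close: fully open they stand 13 mm farther back than shut.
Start: joints at [1.044, 0.333, 0.04, 1.465, -0.013, 1.343, -0.059], TCP at [0.27, -0.591, 0.405] pointing down, gripper open.
Joint ranges: [-2.58, 2.58], [-0.38, 2.09], [-1.3, 1.39], [0.25, 2.4], [-1.5, 4.64], [0.08, 2.09], [-2.65, 2.65]. Speed limits (rad/s): [2.22, 2.22, 2.79, 2.79, 3.14, 3.14, 3.14].

### API

Orientations are given as a 3x3 rotation matrix whose columns are the frame's x, y, z axes.
In Python, from station import r, grab_frame gives the robot as it stands.
- The arm moves only by the tool move_arm, never from a script. Its argument "deltas" is a list of rows, each a list of 5 numbers: the closure, from 0 (fully open) to 1 (shut), then the shift along the tool's x, y, z in cm, then the turn about the tool's x in degrees. In form: [[gripper, dx, dy, dz, spin], ...]. A call has exactly 8 rows; each row is the pose to reach, as a shift and turn from the pose commanded when the call began, along the tool's axes at that moment; what a row does not reach only later rows make up. A row lasts 1/12 s, in which the tool goes at most 41.7 mm and 7.16 degrees, less where a joint would pass 70% of its speed; a pose out of reach is approached as far as the arm can. A call with a gripper value outside its range is refused whole. The fingers move at their own pace and stop on an object; "squeeze" is the grip in N (left out, the last holds). Time passes only in rows, so rows that repeat a pose let the fingers close, or fill a call up. It gives the time, the measured TCP pose, the force and the opening at its end, in the units of the state.
- r.get_state(): the state, without advancing time (a new reading comes with each control period).
- grab_frame(name): name is "scene" or "side" or "wrist"; returns a dict with "img" (400x640x3 uint8, blue, green, red), "camera_matrix" (3x3 intrinsics, pixels), "camera_from_world" (4x4, takes a point from world to camera coordinates); the wrist camera has in their place "mount" (4x4, takes a point from camera to tool coordinates, whose origin is the TCP and whose axes are the tool frame's). Camera axes: x right, y down, z forward; pixel columns grow to the right and rows downward; lengths in m; the calibration is good to about 2 mm. A picture is of the moment at which its call begins: read the wrist's pose just before it. There is no depth.
- r.finish_job(): hands the job in, once; it reports no verdict.
The state is a dict: "time_s": time; "joint_pos": joint angles; "joint_vel": joint speeds; "joint_torque": joint torques, N m; "ee_pos": TCP position; "orientation": TCP orientation; "ft_force": force on the tool from outside, world axes, zero at the start; "moment": the same for the moment, N m; "gripper_width": finger opening in m.
Only numpy, scipy, OpenCV 4.12 (cv2) and the standard library are available. Lean on these libraries where they do the work, as an engineer would, in place of code of your own. Each camera call takes 0.05 s, during which the arm holds its last target. There are 200 camera calls.

## Working session

There is one attempt and no reset: what is moved stays moved. The work goes in short steps, Python scripts to look and compute and a tool call to move; the robot and the scene stay as the last step left them, time stands still between calls to the robot, and variables do not carry over. Pictures are saved under pics/ and viewed, about 8 in all and at most 12, crops included, and the job is handed in when it is done.

Besides the shell and the picture viewer there is one more tool, called after "Call:" as a command line: name --pt "numbers of a row" for each row, then --argument value for the rest. move_arm: Moves the arm, as the interface text tells. Its arguments: {"type":"object","properties":{"deltas":{"type":"array"},"squeeze":{"type":"number"}},"required":["deltas"]}

```bash
mkdir -p pics; ls; python3 - <<'E'
from station import r, grab_frame
import cv2,numpy as np,pickle
s=r.get_state(); print(s)
for n in ["scene","side","wrist"]:
    f=grab_frame(n); cv2.imwrite(f"pics/{n}0.png",f["img"]); pickle.dump((s,f),open(f"{n}0.pkl","wb"))
    print(n,{k:np.round(v,3).tolist() for k,v in f.items() if k!="img"})
E
```

```text
pics
{'time_s': 0.0, 'joint_pos': array([ 1.04375435,  0.33393318,  0.03991586,  1.46626746, -0.01342324,
        1.34328747, -0.05852593]), 'joint_vel': array([-1.45226380e-03, -2.41967821e-03, -8.95023315e-05, -1.77438343e-04,
       -1.21876441e-03,  1.07678380e-03, -5.83038777e-04]), 'joint_torque': array([ 4.47711773e-04, -6.58557487e+01,  1.36560649e+00, -4.05565917e+01,
        1.65595952e-02,  1.26437831e-02, -6.34161779e-05]), 'ee_pos': array([ 0.26959469, -0.59126981,  0.40380907]), 'orientation': array([[-7.67774123e-04,  9.09899766e-01,  4.14827465e-01],
       [ 1.43655497e-03,  4.14828163e-01, -9.09898638e-01],
       [-9.99998673e-01, -1.02674174e-04, -1.62561536e-03]]), 'ft_force': array([-0.542911  , -0.86373917, -0.30010069]), 'moment': array([-0.0198453 ,  0.02741796, -0.01534406]), 'gripper_width': 0.08563241710586929}
scene {'camera_matrix': [[388.386, 0.0, 323.524], [0.0, 388.386, 196.883], [0.0, 0.0, 1.0]], 'camera_from_world': [[0.101, 0.995, 0.001, -0.047], [0.768, -0.077, -0.636, -0.295], [-0.633, 0.066, -0.771, 1.701], [0.0, 0.0, 0.0, 1.0]]}
side {'camera_matrix': [[484.003, 0.0, 314.315], [0.0, 484.003, 199.8], [0.0, 0.0, 1.0]], 'camera_from_world': [[-0.892, -0.452, 0.017, 0.433], [-0.349, 0.663, -0.662, 0.305], [0.288, -0.597, -0.749, 1.417], [0.0, 0.0, 0.0, 1.0]]}
wrist {'camera_matrix': [[285.782, 0.0, 321.89], [0.0, 285.782, 202.006], [0.0, 0.0, 1.0]], 'mount': [[0.001, -0.312, 0.95, 0.031], [-0.0, -0.95, -0.312, 0.082], [1.0, 0.0, -0.001, 0.0], [0.0, 0.0, 0.0, 1.0]]}
```

View pics/scene0.png

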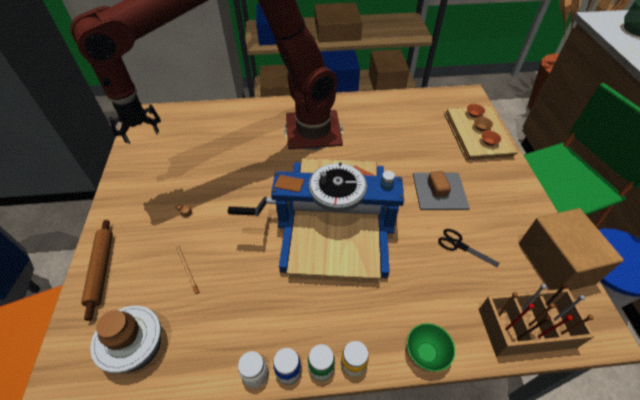

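View pics/side0.png

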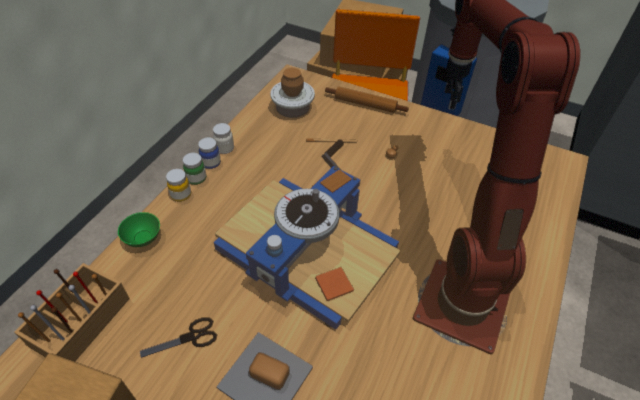

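The scene view shows the dial at about (338,184), with the index line pointing right (+y). The side view shows it at about (307,213). I'll enlarge both.

```bash
cat > h.py <<'E'
import cv2,numpy as np
def cast(f,uv,z,s=None):
    K=f["camera_matrix"]; uv=np.atleast_2d(np.array(uv,float))
    if "camera_from_world" in f: T=np.linalg.inv(f["camera_from_world"])
    else:
        W=np.eye(4);W[:3,:3]=s["orientation"];W[:3,3]=s["ee_pos"];T=W@f["mount"]
    d=(T[:3,:3]@np.linalg.inv(K)@np.c_[uv,np.ones(len(uv))].T).T
    o=T[:3,3]; return o+d*((z-o[2])/d[:,2])[:,None]
def project(f,p,s=None):
    if "camera_from_world" in f: T=f["camera_from_world"]
    else:
        W=np.eye(4);W[:3,:3]=s["orientation"];W[:3,3]=s["ee_pos"];T=np.linalg.inv(W@f["mount"])
    q=(T[:3,:3]@np.atleast_2d(p).T).T+T[:3,3]; q=(f["camera_matrix"]@q.T).T
    return q[:,:2]/q[:,2:]
def rectify(f,c,z,half=0.1,n=400,s=None):
    "top view of plane z: image up=+x, left=+y"
    P=np.array([[c[0]+half,c[1]+half,z],[c[0]+half,c[1]-half,z],[c[0]-half,c[1]-half,z],[c[0]-half,c[1]+half,z]])
    H=cv2.getPerspectiveTransform(project(f,P,s).astype(np.float32),np.float32([[0,0],[n,0],[n,n],[0,n]]))
    return cv2.warpPerspective(f["img"],H,(n,n),flags=cv2.INTER_CUBIC)
E
python3 - <<'E'
from h import *
import pickle
for n,(u,v),S in [("scene",(338,184),1),("side",(307,213),1)]:
    s,f=pickle.load(open(n+"0.pkl","rb")); print(n,cast(f,[(u,v)],.199))
s,f=pickle.load(open("scene0.pkl","rb"));s2,f2=pickle.load(open("side0.pkl","rb"))
a=[cast(f,[(338,184)],.199)[0],cast(f2,[(307,213)],.199)[0]]
c=(a[0]+a[1])/2
cv2.imwrite("pics/rect0.png",np.hstack([rectify(f,c,.199),rectify(f2,c,.199)])); print(c)
E
```

```text
scene [[0.50059039 0.0421392  0.199     ]]
side [[0.48632586 0.0515557  0.199     ]]
[0.49345812 0.04684745 0.199     ]
```

View pics/rect0.png

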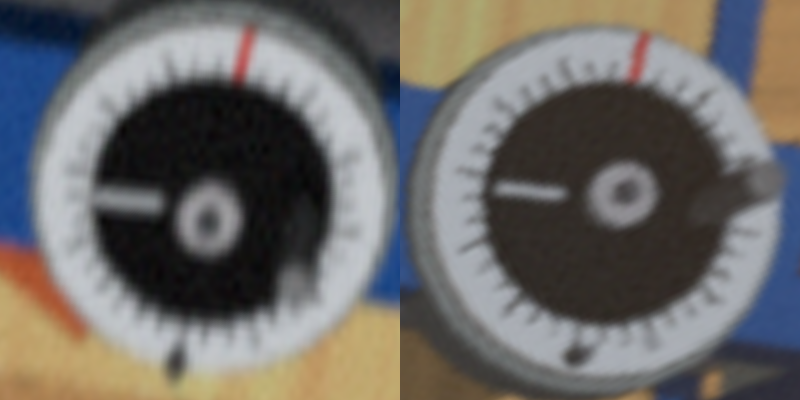

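The two top-view crops agree. Up is +x and left is +y.
- **Red line:** tip at about (240,80), which is about -12.5° in world.
- **Index line:** points left, at about +86°.
- **Handle:** on the -y side, at about (295,270) in the left crop.
- **Dial centre:** about (0.4935, 0.041).

So the handle has to be pushed towards -x and round by about 98°. I'll go to a hover on its +x side with the gripper shut.

Call:
move_arm --pt "1 -0.6 2.9 -2.6 -7" --pt "1 -1.2 5.9 -5.3 -14" --pt "1 -1.8 8.9 -7.9 -21" --pt "1 -2.4 11.9 -10.6 -28" --pt "1 -3.0 14.9 -13.3 -35" --pt "1 -3.6 17.8 -15.9 -42" --pt "1 -3.9 20.8 -18.6 -49" --pt "1 -3.9 23.8 -21.3 -56" --squeeze 20

```text
time_s: 0.82
ee_pos: [0.3982, -0.297, 0.4445]
orientation: [[0.001, 0.159, 0.987], [-0.001, 0.987, -0.159], [-1.0, -0.001, 0.001]]
ft_force: [1.0, 0.1, 0.1]
gripper_width: -0.0002
```

```bash
cat >> h.py <<'E'
def go(s,xyz,yang):
    "tool shift in cm and spin in deg to bring TCP to xyz with tool y at world angle yang (deg)"
    R=s["orientation"]; d=R.T@(np.array(xyz)-s["ee_pos"])*100
    a=np.degrees(np.arctan2(R[1,1],R[0,1])); sp=-((yang-a+180)%360-180)
    return np.round(d,2),round(sp,1),round(a,1)
E
python3 - <<'E'
from h import *
from station import r
s=r.get_state(); print(s["time_s"],s["ee_pos"],s["gripper_width"],go(s,(.527,-.006,.443),176))
E
```

```text
0.8167 [ 0.39822115 -0.29698175  0.44448451] -0.00015627948940135283 (array([ 0.13, 30.78,  8.08]), np.float64(-95.2), np.float64(80.8))
```

Call:
move_arm --pt "1 0 3.8 1 -7" --pt "1 0 7.6 2 -14" --pt "1 0 11.4 3 -21" --pt "1 0 15.2 4 -28" --pt "1 0 19 5 -35" --pt "1 0 22.8 6 -42" --pt "1 0 26.6 7 -49" --pt "1 0 30.3 8 -56"

```text
time_s: 1.48
ee_pos: [0.527, -0.0112, 0.4438]
orientation: [[0.0, -0.73, 0.684], [-0.0, 0.684, 0.73], [-1.0, -0.0, 0.0]]
ft_force: [0.9, -0.3, 0.1]
gripper_width: -0.0003
```

Call:
move_arm --pt "1 0 0 0 -7" --pt "1 0 0 0 -14" --pt "1 0 0 0 -21" --pt "1 0 0 0 -28" --pt "1 0 0 0 -35" --pt "1 0 0 0 -38" --pt "1 0 0 0 -38" --pt "1 0 0 0 -38"

```text
time_s: 2.15
ee_pos: [0.5266, -0.0133, 0.4436]
orientation: [[-0.0, -0.995, 0.098], [0.0, 0.098, 0.995], [-1.0, 0.0, 0.0]]
ft_force: [0.2, -0.3, -0.0]
gripper_width: 0.0001
```

```bash
python3 - <<'E'
from h import *
from station import r,grab_frame
import pickle
s=r.get_state(); f=grab_frame("wrist"); pickle.dump((s,f),open("w1.pkl","wb"))
print(s["time_s"],s["ee_pos"],s["joint_pos"],go(s,(.527,-.006,.443),176))
cv2.imwrite("pics/w1.png",np.hstack([f["img"][:, 120:520],rectify(f,(.4935,.0413),.199,s=s)]))
E
```

```text
2.15 [ 0.52663308 -0.01327794  0.44355302] [ 0.5110394   0.10594037 -0.60972073  1.67795648  0.06165304  1.3774015
  1.36477337] (array([0.06, 0.03, 0.73]), np.float64(-1.6), np.float64(174.4))
```

View pics/w1.png

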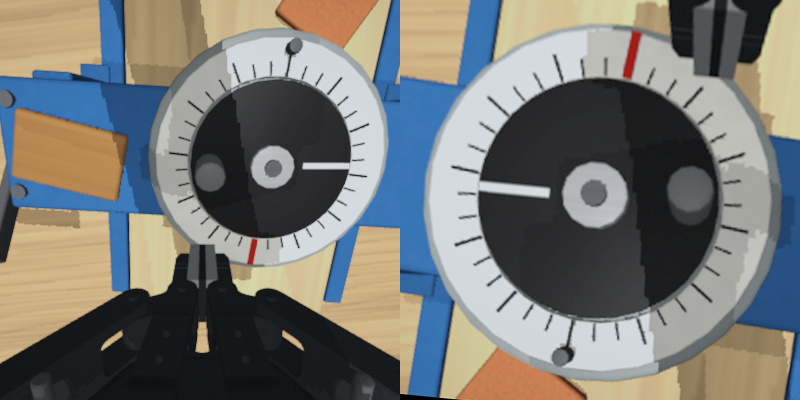

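The wrist view is clear. In the rectified half, the index tip is at (480,187), the red line at (632,55), the hub at (596,194) and the handle at (690,190). The shut fingertips are beyond the handle. Next I'll measure it by masks.

```bash
cat >> h.py <<'E'
def measure(f,s,c0=(.4935,.0413),h=.1,n=1000):
    P=lambda im:None
    m=h*2/n
    xy=lambda u,v:(c0[0]+h-(v+.5)*m, c0[1]+h-(u+.5)*m)
    A=rectify(f,c0,.201,h,n,s); B=rectify(f,c0,.197,h,n,s)
    g=cv2.cvtColor(A,cv2.COLOR_BGR2GRAY)
    dark=cv2.morphologyEx(((g<75)*255).astype(np.uint8),cv2.MORPH_OPEN,np.ones((25,25)))
    cs=cv2.findContours(dark,cv2.RETR_EXTERNAL,cv2.CHAIN_APPROX_NONE)[0]
    k=min(cs,key=lambda q:abs(cv2.minEnclosingCircle(q)[1]*m-.06)); 
    (u,v),R=cv2.minEnclosingCircle(cv2.convexHull(k)); c=np.array(xy(u,v))
    e=cv2.fitEllipse(cv2.convexHull(k)); ce=np.array(xy(*e[0]))
    def ang(mask,c):
        vv,uu=np.nonzero(mask); x,y=xy(uu,vv); p=np.c_[x,y]
        vx,vy=cv2.fitLine(p.astype(np.float32)*1000,cv2.DIST_L2,0,.01,.001)[:2].ravel()
        d=p.mean(0)-c; 
        if vx*d[0]+vy*d[1]<0: vx,vy=-vx,-vy
        return np.degrees([np.arctan2(d[1],d[0]),np.arctan2(vy,vx)]).round(2),len(p),(np.hypot(*(p-c).T)*1000).min().round(1)
    vv,uu=np.mgrid[:n,:n]; X,Y=xy(uu,vv); rr=np.hypot(X-c[0],Y-c[1])
    w=((g>120)&(rr>.030)&(rr<.057)).astype(np.uint8)
    cc=cv2.connectedComponentsWithStats(w); 
    idx=1+int(np.argmax(cc[2][1:,4])); 
    hsv=cv2.cvtColor(B,cv2.COLOR_BGR2HSV); red=((hsv[...,1]>170)&((hsv[...,0]<6)|(hsv[...,0]>174))&(hsv[...,2]>80)&(rr>.063)&(rr<.084)).astype(np.uint8)
    cr=cv2.connectedComponentsWithStats(red); ir=1+int(np.argmax(cr[2][1:,4]))
    return dict(c=c.round(4),R=round(R*m,4),ce=ce.round(4),ell=np.round(np.array(e[1])*m,4),index=ang(cc[1]==idx,c),red=ang(cr[1]==ir,c))
E
python3 - <<'E'
from h import *
import pickle
s,f=pickle.load(open("w1.pkl","rb")); print(measure(f,s))
# handle top at z=.24, red in wrist; fingertip guess
u=np.array([[210+120,172]]); print(cast(f,u,.24,s)); print("tip",cast(f,[[204+120,247]],s["ee_pos"][2]-.173,s))
for n in ("scene","side"):
    s,f=pickle.load(open(n+"0.pkl","rb"))
E
```

```text
{'c': array([0.4939, 0.0414]), 'R': 0.0599, 'ce': array([0.4939, 0.0415]), 'ell': array([0.1189, 0.1195]), 'index': (array([83.81, 84.3 ]), 3524, np.float64(30.0)), 'red': (array([-11.94, -12.5 ]), 1916, np.float64(63.6))}
[[ 0.48644582 -0.00353965  0.24      ]]
tip [[ 0.52152254 -0.01087886  0.27055302]]
```

Call:
move_arm --pt "1 1 0 0.7 0" --pt "1 2 0 0.7 0" --pt "1 3 0 0.7 0" --pt "1 4 0 0.7 0" --pt "1 5 0 0.7 0" --pt "1 5.2 0 0.7 0" --pt "1 5.2 0.5 0.7 0" --pt "1 5.2 1.0 0.7 0"

```text
time_s: 2.87
ee_pos: [0.5172, -0.0053, 0.3916]
orientation: [[-0.0, -0.995, 0.096], [0.0, 0.096, 0.995], [-1.0, 0.0, 0.0]]
ft_force: [-0.5, 0.5, 0.5]
gripper_width: -0.0002
```

```bash
cat >> h.py <<'E'
C=np.array([.4939,.0414])
def arc(s,th,D=.021,z=.391):
    for t in th:
        a=np.radians(t); T=np.array([np.sin(a),-np.cos(a)])
        p=C+.046*np.array([np.cos(a),np.sin(a)])-D*T
        d,sp,_=go(s,(*p,z),t-90); print(t,d.tolist(),sp)
E
python3 - <<'E'
from h import *
from station import r
s=r.get_state(); print(s["time_s"],s["ee_pos"],s["ft_force"]); arc(s,[-96,-98,-101,-104,-107,-110,-113,-116])
E
```

```text
2.8667 [ 0.51716627 -0.00527728  0.39164817] [-0.49163657  0.47095843  0.47595456]
-96 [0.07, 0.7, -0.19] 0.5
-98 [0.07, 0.87, -0.26] 2.5
-101 [0.07, 1.11, -0.36] 5.5
-104 [0.07, 1.37, -0.44] 8.5
-107 [0.07, 1.62, -0.5] 11.5
-110 [0.07, 1.88, -0.56] 14.5
-113 [0.07, 2.14, -0.6] 17.5
-116 [0.07, 2.41, -0.62] 20.5
```

Call:
move_arm --pt "1 0.1 0.4 -0.2 0.5" --pt "1 0.1 0.7 -0.2 2" --pt "1 0.1 0.9 -0.3 3" --pt "1 0.1 1.1 -0.36 5.5" --pt "1 0.1 1.37 -0.44 8.5" --pt "1 0.1 1.62 -0.5 11.5" --pt "1 0.1 1.88 -0.56 14.5" --pt "1 0.1 2.14 -0.6 17.5"

```text
time_s: 3.53
ee_pos: [0.4956, -0.0097, 0.3913]
orientation: [[0.002, -0.919, 0.395], [-0.001, 0.395, 0.919], [-1.0, -0.002, 0.0]]
ft_force: [2.1, -1.7, -0.5]
gripper_width: -0.0003
```

```bash
python3 - <<'E'
from h import *
from station import r,grab_frame
s=r.get_state(); f=grab_frame("wrist"); print(s["time_s"],s["ee_pos"],s["ft_force"],measure(f,s))
cv2.imwrite("pics/w2.png",f["img"])
arc(s,range(-113,-145,-4))
E
```

```text
Traceback (most recent call last):
  File "h.py", line 47, in measure
    cr=cv2.connectedComponentsWithStats(red); ir=1+int(np.argmax(cr[2][1:,4]))
                                                       ~~~~~~~~~^^^^^^^^^^^^^
ValueError: attempt to get argmax of an empty sequence
```

About 2.7 N, so the finger is pushing. The gripper hides the red line in this view, so I'll make the measurement tolerate that by using the known centre.

```bash
cat >> h.py <<'E'
def index_angle(f,s,h=.1,n=1000):
    A=rectify(f,C,.201,h,n,s); g=cv2.cvtColor(A,cv2.COLOR_BGR2GRAY); m=2*h/n
    vv,uu=np.mgrid[:n,:n]; X=h-(vv+.5)*m; Y=h-(uu+.5)*m; rr=np.hypot(X,Y)
    w=((g>110)&(rr>.028)&(rr<.057)).astype(np.uint8); N,L,st,_=cv2.connectedComponentsWithStats(w)
    out=[]
    for i in range(1,N):
        if st[i,4]<800: continue
        x,y=X[L==i],Y[L==i]; out.append((int(st[i,4]),round(float(np.degrees(np.arctan2(y.mean(),x.mean()))),1)))
    return out
E
python3 - <<'E'
from h import *
from station import r,grab_frame
import pickle
s,f=pickle.load(open("w1.pkl","rb")); print(index_angle(f,s))
s=r.get_state(); f=grab_frame("wrist"); print(s["time_s"],s["ee_pos"],s["ft_force"],index_angle(f,s))
cv2.imwrite("pics/w2.png",f["img"])
arc(s,range(-113,-145,-4))
E
```

```text
[(3883, 83.8)]
3.5833 [ 0.49523086 -0.00961727  0.39126053] [ 0.81720399 -1.67706351  0.81188362] [(3757, 68.7)]
-113 [0.03, 0.02, 0.04] -0.5
-117 [0.03, 0.34, -0.09] 3.5
-121 [0.03, 0.67, -0.21] 7.5
-125 [0.02, 1.02, -0.3] 11.5
-129 [0.02, 1.36, -0.37] 15.5
-133 [0.02, 1.71, -0.41] 19.5
-137 [0.02, 2.07, -0.43] 23.5
-141 [0.02, 2.42, -0.42] 27.5
```

View pics/w2.png

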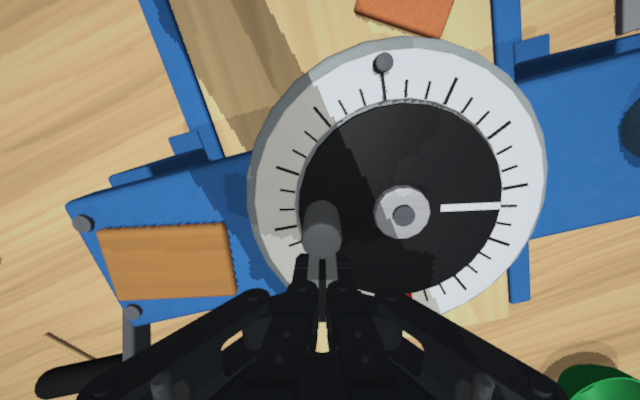

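The finger is centred behind the handle (322,235) and the dial is turning: the index is at 68.7°. I'll carry on round.

Call:
move_arm --pt "1 0 0.34 -0.08 3.5" --pt "1 0 0.67 -0.2 7" --pt "1 0 1.02 -0.3 10.5" --pt "1 0 1.36 -0.36 14" --pt "1 0 1.71 -0.41 18" --pt "1 0 2.07 -0.43 22" --pt "1 0 2.42 -0.42 26" --pt "1 0 2.77 -0.38 30"

```text
time_s: 4.3
ee_pos: [0.4685, -0.0024, 0.3911]
orientation: [[0.001, -0.6, 0.8], [-0.001, 0.8, 0.6], [-1.0, -0.001, 0.0]]
ft_force: [-0.2, -3.1, 1.0]
gripper_width: 0.0001
```

```bash
cat > st.py <<'E'
from h import *
from station import r,grab_frame
import sys
s=r.get_state(); f=grab_frame("wrist"); ia=index_angle(f,s)
print(s["time_s"],s["ee_pos"].round(4),s["ft_force"].round(1),go(s,s["ee_pos"],0)[2],ia)
cv2.imwrite("pics/last.png",f["img"])
a,b,st=map(float,sys.argv[1:4]); arc(s,np.arange(a,b,st))
E
python3 st.py -141 -177 -4
```

```text
4.3 [ 0.4685 -0.0024  0.3911] [-0.2 -3.1  1. ] 126.8 [(3720, 36.6)]
-141.0 [0.01, -0.28, 0.14] -2.2
-145.0 [0.01, 0.04, -0.01] 1.8
-149.0 [0.01, 0.37, -0.13] 5.8
-153.0 [0.01, 0.7, -0.23] 9.8
-157.0 [0.01, 1.05, -0.31] 13.8
-161.0 [0.01, 1.4, -0.36] 17.8
-165.0 [0.01, 1.75, -0.39] 21.8
-169.0 [0.01, 2.1, -0.4] 25.8
-173.0 [0.01, 2.45, -0.38] 29.8
```

Call:
move_arm --pt "1 0 0.37 -0.13 5" --pt "1 0 0.7 -0.23 9" --pt "1 0 1.05 -0.31 13" --pt "1 0 1.4 -0.36 17" --pt "1 0 1.75 -0.39 21" --pt "1 0 2.1 -0.4 25" --pt "1 0 2.45 -0.38 29" --pt "1 0 2.45 -0.38 29"

```text
time_s: 5.02
ee_pos: [0.4506, 0.0157, 0.3909]
orientation: [[0.0, -0.139, 0.99], [-0.0, 0.99, 0.139], [-1.0, -0.0, 0.0]]
ft_force: [0.8, 0.7, 0.1]
gripper_width: -0.0002
```

```bash
python3 st.py -173 -196 -2
```

```text
5.0167 [0.4506 0.0157 0.3909] [0.8 0.7 0.1] 98.0 [(3568, 6.3)]
-173.0 [-0.01, -0.08, 0.01] 1.0
-175.0 [-0.01, 0.08, -0.06] 3.0
-177.0 [-0.01, 0.25, -0.12] 5.0
-179.0 [-0.01, 0.42, -0.17] 7.0
-181.0 [-0.01, 0.58, -0.23] 9.0
-183.0 [-0.01, 0.76, -0.27] 11.0
-185.0 [-0.01, 0.93, -0.31] 13.0
-187.0 [-0.01, 1.1, -0.34] 15.0
-189.0 [-0.01, 1.28, -0.37] 17.0
-191.0 [-0.01, 1.45, -0.39] 19.0
-193.0 [-0.01, 1.63, -0.4] 21.0
-195.0 [-0.01, 1.8, -0.41] 23.0
```

View pics/last.png

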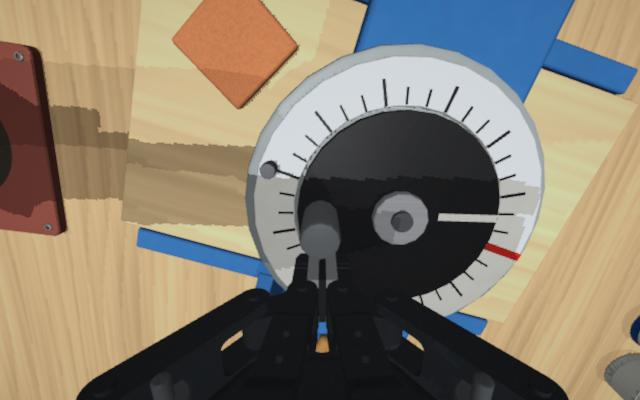

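The index tip (497,218) is now about 18° short of the red line (502,250), and both are in clear view. I'll push slowly to about 5° short, then trim.

Call:
move_arm --pt "1 0 0.15 -0.08 2.5" --pt "1 0 0.32 -0.14 4.5" --pt "1 0 0.49 -0.2 6.5" --pt "1 0 0.66 -0.25 8.5" --pt "1 0 0.83 -0.29 10.5" --pt "1 0 1.0 -0.32 13" --pt "1 0 1.1 -0.34 14" --pt "1 0 1.1 -0.34 14"

```text
time_s: 5.73
ee_pos: [0.4459, 0.0258, 0.3908]
orientation: [[-0.0, 0.102, 0.995], [0.0, 0.995, -0.102], [-1.0, 0.0, -0.0]]
ft_force: [-0.6, -1.6, -0.1]
gripper_width: -0.0
```

```bash
python3 st.py -185 -197 -1; python3 - <<'E'
from h import *
from station import r,grab_frame
s=r.get_state();f=grab_frame("wrist")
try: print(measure(f,s))
except Exception as e: print(e)
E
```

```text
5.7333 [0.4459 0.0258 0.3908] [-0.6 -1.6 -0.1] 84.1 [(3559, -6.6)]
-185.0 [-0.02, -0.13, 0.04] -0.9
-186.0 [-0.02, -0.05, 0.01] 0.1
-187.0 [-0.02, 0.03, -0.03] 1.1
-188.0 [-0.02, 0.11, -0.06] 2.1
-189.0 [-0.02, 0.2, -0.1] 3.1
-190.0 [-0.02, 0.28, -0.13] 4.1
-191.0 [-0.02, 0.36, -0.16] 5.1
-192.0 [-0.02, 0.44, -0.19] 6.1
-193.0 [-0.02, 0.53, -0.21] 7.1
-194.0 [-0.02, 0.61, -0.24] 8.1
-195.0 [-0.02, 0.7, -0.26] 9.1
-196.0 [-0.02, 0.78, -0.29] 10.1
attempt to get argmax of an empty sequence
```

```bash
cat > fin.py <<'E'
from h import *
from station import r,grab_frame
import sys,pickle
def lines(f,s,h=.1,n=1000):
    m=2*h/n; vv,uu=np.mgrid[:n,:n]; X=h-(vv+.5)*m; Y=h-(uu+.5)*m; rr=np.hypot(X,Y); o=[]
    g=rectify(f,C,.201,h,n,s).astype(int); q=rectify(f,C,.197,h,n,s).astype(int)
    for k,M in (("index",(g.min(2)>110)&(rr>.028)&(rr<.0575)),("red",(q[...,2]-q[...,1]>60)&(q[...,2]-q[...,0]>60)&(rr>.0645)&(rr<.085))):
        N,L,st,_=cv2.connectedComponentsWithStats(M.astype(np.uint8)); 
        if N<2: print(k,"none"); continue
        i=1+np.argmax(st[1:,4]); p=np.c_[X[L==i],Y[L==i]]; ra=np.hypot(*p.T)
        vx,vy=cv2.fitLine((p*1000).astype(np.float32),cv2.DIST_L2,0,.01,.001)[:2].ravel(); 
        if vx<0: vx,vy=-vx,-vy
        mx,my=p.mean(0); t=(0.061-np.hypot(mx,my)); e=np.array([mx+vx*t,my+vy*t])
        o.append(e); print(k,len(p),"centre angle",np.degrees(np.arctan2(my,mx)).round(2),"slope",np.degrees(np.arctan2(vy,vx)).round(2),"at r=61 angle",np.degrees(np.arctan2(e[1],e[0])).round(2),(ra.min()*1e3).round(1),(ra.max()*1e3).round(1))
if __name__=="__main__":
    nm=sys.argv[1]; s=r.get_state(); f=grab_frame("wrist"); pickle.dump((s,f),open(nm+".pkl","wb"))
    print(s["time_s"],s["ee_pos"],s["ft_force"]); lines(f,s)
    A=rectify(f,C,.199,.1,600,s); cv2.imwrite(f"pics/{nm}.png",A)
E
python3 fin.py f1; python3 - <<'E'
from fin import *
s,f=pickle.load(open("w1.pkl","rb")); lines(f,s)
E
```

```text
5.8333 [0.44597539 0.02576491 0.39074305] [-0.52202674 -1.53738019  1.18529037]
index 3602 centre angle -6.63 slope -7.09 at r=61 angle -6.77 28.0 57.5
red 2446 centre angle -12.32 slope -12.44 at r=61 angle -12.3 64.5 85.0
index 3920 centre angle 83.84 slope 84.33 at r=61 angle 83.99 28.0 57.5
red 2359 centre angle -11.98 slope -12.57 at r=61 angle -11.85 64.5 85.0
```

View pics/f1.png

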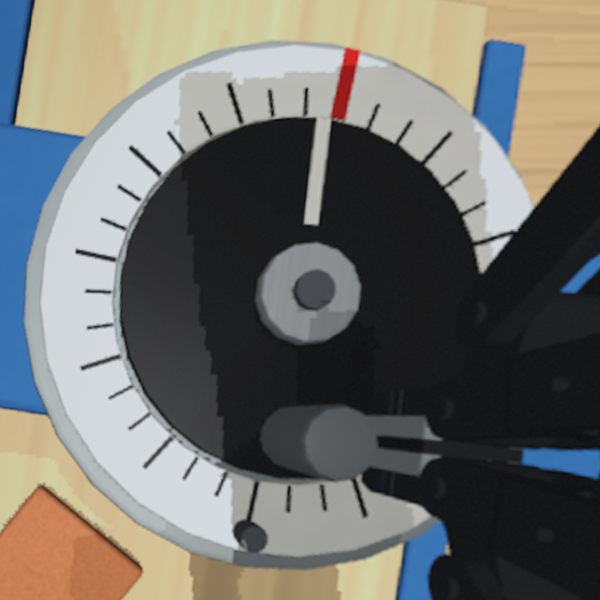

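The index (322,120) is about 5.5° short of red (340,120). I'll advance about 4.5° slowly.

Call:
move_arm --pt "1 0 0.06 -0.03 0.8" --pt "1 0 0.12 -0.05 1.5" --pt "1 0 0.18 -0.08 2.3" --pt "1 0 0.25 -0.11 3" --pt "1 0 0.31 -0.13 3.7" --pt "1 0 0.36 -0.15 4.5" --pt "1 0 0.36 -0.15 4.5" --pt "1 0 0.36 -0.15 4.5"

```text
time_s: 6.55
ee_pos: [0.4447, 0.0297, 0.3907]
orientation: [[-0.0, 0.182, 0.983], [0.0, 0.983, -0.182], [-1.0, 0.0, -0.0]]
ft_force: [-0.3, -1.0, 0.5]
gripper_width: -0.0001
```

```bash
python3 fin.py f2; python3 - <<'E'
from h import *
from station import r
arc(r.get_state(),np.arange(-190,-195,-1.))
E
```

```text
6.55 [0.44474395 0.02969109 0.39071007] [-0.29410191 -0.98850181  0.54476063]
index 3601 centre angle -11.35 slope -11.74 at r=61 angle -11.47 28.0 57.5
red 2462 centre angle -12.32 slope -12.68 at r=61 angle -12.23 64.5 85.0
-190.0 [-0.03, -0.09, 0.04] -0.5
-191.0 [-0.03, -0.01, 0.0] 0.5
-192.0 [-0.03, 0.07, -0.03] 1.5
-193.0 [-0.03, 0.15, -0.07] 2.5
-194.0 [-0.03, 0.23, -0.1] 3.5
```

Call:
move_arm --pt "1 0 0.02 -0.01 0.3" --pt "1 0 0.03 -0.02 0.5" --pt "1 0 0.05 -0.02 0.6" --pt "1 0 0.06 -0.03 0.8" --pt "1 0 0.06 -0.03 0.8" --pt "1 0 0.06 -0.03 0.8" --pt "1 0 0.06 -0.03 0.8" --pt "1 0 0.06 -0.03 0.8"

```text
time_s: 7.27
ee_pos: [0.4446, 0.0302, 0.3908]
orientation: [[0.0, 0.196, 0.981], [0.0, 0.981, -0.196], [-1.0, 0.0, 0.0]]
ft_force: [0.5, -2.3, -0.2]
gripper_width: 0.0001
```

```bash
python3 fin.py f3
```

```text
7.2667 [0.44459308 0.03019497 0.39075182] [ 0.4885512  -2.32490244 -0.16656324]
index 3584 centre angle -11.83 slope -11.84 at r=61 angle -11.84 28.0 57.5
red 2475 centre angle -12.3 slope -12.79 at r=61 angle -12.19 64.5 85.0
```

Call:
move_arm --pt "1 0 0.01 0 0.1" --pt "1 0 0.02 -0.01 0.2" --pt "1 0 0.03 -0.01 0.3" --pt "1 0 0.04 -0.01 0.4" --pt "1 0 0.04 -0.01 0.4" --pt "1 0 0.04 -0.01 0.4" --pt "1 0 0.04 -0.01 0.4" --pt "1 0 0.04 -0.01 0.4"

```text
time_s: 7.98
ee_pos: [0.4445, 0.0306, 0.3907]
orientation: [[-0.0, 0.203, 0.979], [0.0, 0.979, -0.203], [-1.0, 0.0, -0.0]]
ft_force: [-0.8, -1.6, 1.1]
gripper_width: 0.0003
```

```bash
python3 fin.py f4
```

```text
7.9833 [0.44451354 0.03062325 0.39071543] [-0.83259627 -1.55411985  1.05369269]
index 3599 centre angle -12.42 slope -12.83 at r=61 angle -12.54 28.0 57.5
red 2446 centre angle -12.33 slope -12.27 at r=61 angle -12.35 64.5 85.0
```

View pics/f4.png

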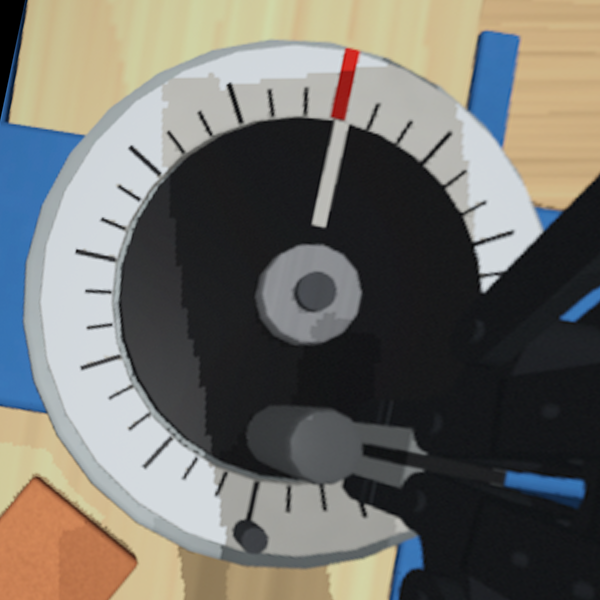

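The white line meets the red line at (340,120). Both measure about -12.4°. I'll back the finger straight off, then raise it.

Call:
move_arm --pt "1 0 -0.5 0 0" --pt "1 0 -1.2 0 0" --pt "1 0 -2.2 0 0" --pt "1 0 -3 0.5 0" --pt "1 -1 -3 0.8 0" --pt "1 -2.5 -3 0.8 0" --pt "1 -4.5 -3 0.8 0" --pt "1 -6 -3 0.8 0"

```text
time_s: 8.7
ee_pos: [0.4467, -0.0006, 0.4527]
orientation: [[0.001, 0.203, 0.979], [0.0, 0.979, -0.203], [-1.0, 0.001, 0.001]]
ft_force: [0.3, 0.8, 0.3]
gripper_width: -0.0001
```

Call:
move_arm --pt "1 -1 0 0 0" --pt "1 -2 -1 1 0" --pt "1 -3 -2 2 0" --pt "1 -3 -2 2 0" --pt "1 -3 -2 2 0" --pt "1 -3 -2 2 0" --pt "1 -3 -2 2 0" --pt "1 -3 -2 2 0"

```text
time_s: 9.37
ee_pos: [0.4615, -0.0235, 0.4803]
orientation: [[-0.001, 0.202, 0.979], [0.0, 0.979, -0.202], [-1.0, -0.0, -0.001]]
ft_force: [-0.2, -0.6, -0.0]
gripper_width: 0.0005
```

```bash
python3 fin.py f5; python3 - <<'E'
from station import grab_frame
import cv2
cv2.imwrite("pics/scene_end.png",grab_frame("scene")["img"])
E
```

```text
9.3667 [ 0.46153972 -0.02348034  0.48031933] [-0.20305462 -0.60533216 -0.03953791]
index 7771 centre angle 168.77 slope 78.35 at r=61 angle 155.8 40.2 57.5
red 2332 centre angle -12.12 slope -12.83 at r=61 angle -11.95 64.5 85.0
```

View pics/f5.png

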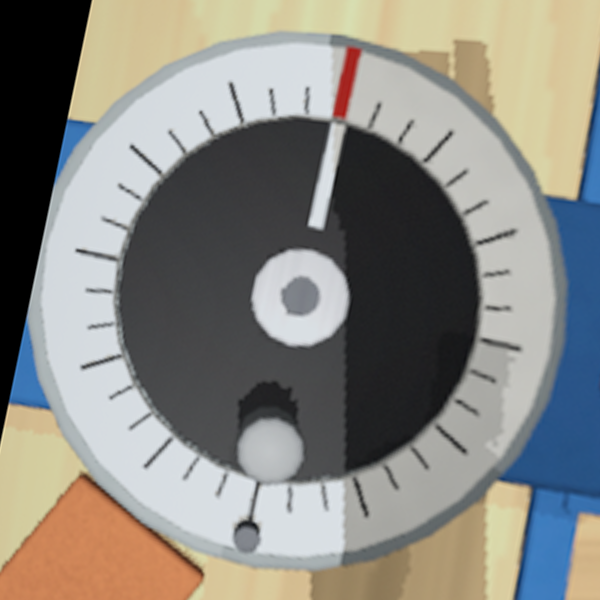

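View pics/scene_end.png

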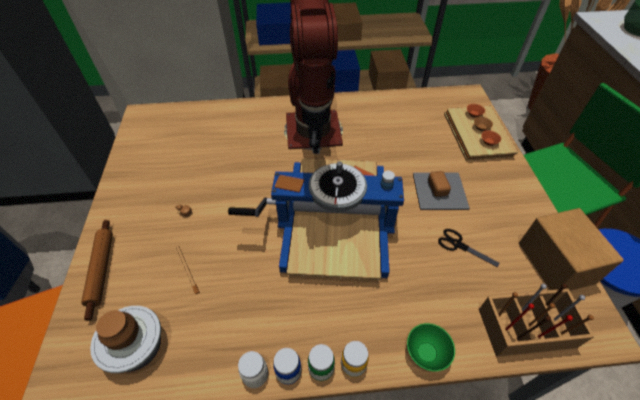

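The finger is clear, and nothing else in the scene has moved. The index mask picked up the bright handle this time, so I'll redo it on the front half only.

```bash
sed -i 's/&(rr<.0575))/\&(rr<.0575)\&(X>0))/' fin.py; python3 - <<'E'
from fin import *
for n in ("f4","f5"):
    s,f=pickle.load(open(n+".pkl","rb")); lines(f,s)
s,f=pickle.load(open("f5.pkl","rb")); print(measure(f,s)["c"])
E
```

```text
index 3599 centre angle -12.42 slope -12.83 at r=61 angle -12.54 28.0 57.5
red 2446 centre angle -12.33 slope -12.27 at r=61 angle -12.35 64.5 85.0
index 3921 centre angle -12.02 slope -12.46 at r=61 angle -12.15 28.0 57.5
red 2332 centre angle -12.12 slope -12.83 at r=61 angle -11.95 64.5 85.0
[0.4942 0.0417]
```

Index and red agree within about 0.2°, so I'm handing in.

```bash
python3 -c "
from station import r
print(r.finish_job())"
```

```text
the job is handed in; nothing more can be done
None
```

The dial's white index line now lines up with the red line, and the job is handed in. With the gripper shut, I pushed the side of the handle clockwise through about 96°, never gripping it. The force readings between moves stayed at about 3 N or less. I then backed the finger off and raised it clear, finishing at about 9.4 s.

**Alignment:** after I took the finger away, the wrist view put the index at -12.15° and the red line at -11.95° where they meet. That is a difference of about 0.2°, or about 0.2 mm at the rim. The fitted slopes of the two lines differ by about 0.4°, which is within measurement noise.

**Rest of the scene:** by eye in the last overview picture, nothing else had moved. I did not measure the other objects.

**Failed checks:** two automatic readings failed along the way. The red mask found nothing in some views, and the last index mask picked up the handle instead. I corrected both masks and measured again before handing in.

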